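Read blank, standard and sample under the fibre probe

TASK

Lift the black light-shield cover off the vial rack by its knob and set it down gently, upright, in the middle of the white mat. Then slide the rack on its x-y stage by the handle to bring the middle of the white-capped blank, then the yellow-capped standard, then the red-capped sample right under the tip of the fixed probe, letting each stand still there for a second, and leave the red one there. Touch neither the probe nor its stand, keep the vials in their wells, and leave everything else on the bench where it is.

Things in the scene. Friction and masses are not known exactly. Their poses are not given: they have to be found in the camera images.
- stage: Fixed hand-operated x-y gliding stage on the bench: aluminium base plate 150 x 340 x 10 mm with two long steel rails. Origin: centre of the base underside, on the bench; z up. Its y axis runs along the long rails (340 mm), its x axis is the cross-slide direction, pointing away from the robot towards the probe stand. Its place and heading change by a few cm and up to 0.14 rad.
- saddle (a joint): Long slide of the stage, m: 0 at the right-hand (load) end, grows to 0.215 as saddle and carrier move along stage +y towards and past the probe. Stays where it is left; about 2 N of friction plus light damping. Carrier centre is at stage y = -0.1075 + saddle. It starts at 0, clear of the probe.
- carrier (a joint): Cross slide, m: -0.036 (towards the robot) to +0.036 (away), 0 at the start, moving the carrier along stage x on the saddle. Carrier centre is at stage x = carrier. Stays where it is left; about 2 N of friction plus light damping.
- handle (a point): Middle of the grip (the point to pinch) of the carrier's upright round black handle, 20 mm diameter, standing from 40 to 100 mm above the bench on a bracket at the robot side of the carrier; this point is 85 mm above the bench and 100 mm from the carrier centre along stage -x. Moving the handle moves the carrier on both slides at once. The point turns with the carrier (x, y as stage).
- rack (a point): Centre of the top face of the brass-coloured vial rack on the carrier, 76 mm (stage x) x 112 mm (stage y), 76 mm above the bench. Six wells 29 mm wide, 30 mm deep in 2 rows (36 mm apart in x) by 3 columns (36 mm apart in y). Vial caps stand 30 mm above this face (106 mm above the bench). The rack stands on the carrier's deck, 98 x 134 mm, top 40 mm above the bench. Axes as stage.
- probe_tip (a point): Lower end of the fixed upright fibre probe (steel barrel 22 mm diameter tapering to a point, red band), 125 mm above the bench, 19 mm over the vial caps. Within 15 mm of the stage's long axis, at stage y 0.01 to 0.065: its place on the stage varies. The barrel goes up to a black clamp 30 mm square, 247 to 277 mm above the bench.
- probe: The fixed probe stand behind the stage, all one piece with the probe. Origin: under the middle of its foot (60 x 80 x 14 mm). From there an upright steel column, 20 mm diameter, 314 mm tall; a steel boom 14 mm thick, 262 mm above the bench, runs 125 mm along its -x to the probe. Nothing may touch any of it.
- cover: Loose black light-shield cover, an upside-down box: outside 90 x 126 mm (x, y), 76 mm tall without knob, walls 3 mm, open below, 0.15 to 0.33 kg. Origin: centre of its lower rim; z up. At first it stands on the carrier deck (rim 40 mm above the bench) with 4 mm play round the rack; vials reach 66 mm up inside: lift it straight up 75 mm or more before moving sideways.
- knob (a point): Middle of the grip of the cover's round aluminium knob, 101 mm above the cover's lower rim, on its centre: head 28 mm diameter, 20 mm tall (90 to 110 mm above the rim), on a 16 mm stem 14 mm long. Turns with the cover.
- mat: Fixed white square mat, 160 x 160 x 3 mm, flat on the bench left or right of the stage (it swaps sides with the basket). Origin: centre of its underside; its top is 3 mm above the bench.
- basket: Fixed blue basket of other vials, 156 x 168 mm, 74 mm tall, on the side of the stage where the mat is not. Origin: centre of its underside.
- vial_white: Upright 20 mL amber glass vial with a white screw cap, 27 mm diameter (cap 25 mm), 60 mm tall, standing loose in one of the six wells of the rack (which one changes). Origin: centre of its underside; the grey 12 mm window in the middle of the cap is 60 mm above it. z up.
- vial_yellow: Upright 20 mL amber glass vial with a yellow screw cap, 27 mm diameter (cap 25 mm), 60 mm tall, standing loose in one of the six wells of the rack (which one changes). Origin: centre of its underside; the grey 12 mm window in the middle of the cap is 60 mm above it. z up.
- vial_red: Upright 20 mL amber glass vial with a red screw cap, 27 mm diameter (cap 25 mm), 60 mm tall, standing loose in one of the six wells of the rack (which one changes). Origin: centre of its underside; the grey 12 mm window in the middle of the cap is 60 mm above it. z up.
- vial_black1: Upright 20 mL amber glass vial with a black screw cap, 27 mm diameter (cap 25 mm), 60 mm tall, standing loose in one of the six wells of the rack (which one changes). Origin: centre of its underside; the grey 12 mm window in the middle of the cap is 60 mm above it. z up. Not to be read.
- vial_black2: Upright 20 mL amber glass vial with a black screw cap, 27 mm diameter (cap 25 mm), 60 mm tall, standing loose in one of the six wells of the rack (which one changes). Origin: centre of its underside; the grey 12 mm window in the middle of the cap is 60 mm above it. z up. Not to be read.
- vial_black3: Upright 20 mL amber glass vial with a black screw cap, 27 mm diameter (cap 25 mm), 60 mm tall, standing loose in one of the six wells of the rack (which one changes). Origin: centre of its underside; the grey 12 mm window in the middle of the cap is 60 mm above it. z up. Not to be read.
- amber_bottle: Loose amber jar with orange cap, 60 mm diameter, 120 mm tall, a bystander. Origin: centre of its underside.
- white_bottle: Loose white jar with red cap, 66 mm diameter, 115 mm tall, a bystander. Origin: centre of its underside.
- small_jar: Loose small amber jar with black cap, 48 mm diameter, 75 mm tall, a bystander. Origin: centre of its underside.
- spare_block: Loose brass-coloured reaction block, 75 x 110 x 50 mm, a bystander between robot and stage. Origin: centre of its underside.
- screwdriver: Loose screwdriver, 170 mm long, lying on the bench between robot and stage, a bystander. Origin near its middle, on the bench; handle towards its -x.
- tip_box: Loose grey pipette-tip box with clear lid, 84 x 122 x 58 mm, behind the stage, a bystander. Origin: centre of its underside.
Not all that is in view belongs to the job. What is shaped like the cover but pink or purple is not meant.

How it is judged:
On the way, in this order (a step that is already met when the one before it is completed fails the run):
1. the cover lies upright, released and at rest on the white mat (horizontal distance between cover and mat below 0.045 m and z of cover in the frame of mat between 0 and 0.007 m and angle between cover's own z axis and vertical below 0.05 rad and linear speed of cover below 0.02 m/s and contact force between the fingers and cover below 0.2 N), for 0.2 s.
2. the white-capped vial stands still under the probe tip (horizontal distance between probe_tip and vial_white below 0.005 m and velocity of joint saddle between -0.008 and 0.008 m/s and velocity of joint carrier between -0.008 and 0.008 m/s), for 0.8 s.
3. the yellow-capped vial stands still under the probe tip (horizontal distance between probe_tip and vial_yellow below 0.005 m and velocity of joint saddle between -0.008 and 0.008 m/s and velocity of joint carrier between -0.008 and 0.008 m/s), for 0.8 s.
4. the red-capped vial stands still under the probe tip (horizontal distance between probe_tip and vial_red below 0.005 m and velocity of joint saddle between -0.008 and 0.008 m/s and velocity of joint carrier between -0.008 and 0.008 m/s), for 0.8 s.
At the end, for the whole second after the job is handed in: Cover upright, released, at rest on the mat, centres within 45 mm; white, then yellow, then red vial each stood still 0.8 s with its centre within 5 mm (horizontally) of the probe tip; the red one is still there, slides at rest; all six vials stand in their wells (all of step 1 and all of step 4 and z of each of vial_white, vial_yellow, vial_red, vial_black1, vial_black2, vial_black3 in the frame of rack below -0.026 m and angle between each of vial_white, vial_yellow, vial_red, vial_black1, vial_black2, vial_black3's own z axis and vertical below 0.12 rad); the robot touches nothing.
It fails at once if the probe, its boom or its column is touched (contact force between probe and anything else above 2 N).
It fails at once if the cover is tipped over by more than 25 degrees (angle between cover's own z axis and vertical above 0.44 rad).
It fails at once if the cover is dropped or slammed onto the mat (faster than 0.4 m/s just above it) (horizontal distance between cover and mat below 0.12 m and z of cover in the frame of mat below 0.03 m and linear speed of cover above 0.4 m/s).
It fails at once if a vial comes out of its well or tips (z of any of vial_white, vial_yellow, vial_red, vial_black1, vial_black2, vial_black3 in the frame of rack above -0.018 m or angle between any of vial_white, vial_yellow, vial_red, vial_black1, vial_black2, vial_black3's own z axis and vertical above 0.3 rad).
It fails at once if a bystander is moved by more than 20 mm (distance of any of amber_bottle, white_bottle, small_jar, spare_block, screwdriver, tip_box from where it was at the start of the episode above 0.02 m).
It also fails if it takes over 67 s, if anything falls off the work surface, if the arm or the gripper's body presses on something with over 40 N, if the wrist force passes 120 N, or if a joint passes its speed limit or range.

ROBOT

A 6-joint arm with a two-finger parallel gripper is mounted at the origin on the work surface. World frame = base frame: x ahead of the robot, y to its left, z up, the work surface at z = 0. Lengths are in m, angles in rad, forces in N, time in s.
With the tool pointing down it reaches from about 0.25 to 0.725 m from the base axis. Payload 4 kg.
Tool frame: the origin (TCP) lies midway between the tips of the shut fingers; the grasp point (between the pads) lies 19 mm behind it (bot.grip_depth is the distance from the TCP to the grasp point, in m); z points along the fingers, y is the line along which they close (so a half turn about z gives the same grasp; the last joint's range is limited). The gripper opens to 85 mm and grips with 20 to 120 N. Pads are 22 mm wide; open, the fingers measure 114 mm over their backs; the gripper's body (76 mm by 85 mm) begins 54 mm behind the grasp point. The pads swing forward as they close: fully open they stand 13 mm farther back than shut.
Start: joints at [-1.332, 0.241, 0.005, 1.335, 0, 1.571], TCP at [0.118, -0.486, 0.231] pointing down, gripper open.
Joint ranges: [-2.72, 2.72], [-1.05, 1.87], [-1.09, 1.28], [-1.99, 2.15], [-1.42, 1.44], [-3.14, 3.14]. Speed limits (rad/s): [2.79, 2.79, 3.14, 3.14, 3.14, 3.14].

INTERFACE

Orientations are given as a unit quaternion [x, y, z, w].
In Python, from workcell import bot gives the robot as it stands.
- The arm moves only by the shell command python3 -m creep 'ROWS'. ROWS is JSON, one flat list of numbers, 5 for each row, row after row: the shift along the world's x, y, z in m, then the turn about the world's z in rad, then the finger opening in m, from 0 to 0.0854. In form: [x, y, z, twist, claw, x, y, z, twist, claw, ...]. A call has 1 to 10 rows; each row is the pose to reach, as a shift and turn from the pose commanded when the call began; what a row does not reach only later rows make up. A row lasts 1/12 s, in which the tool goes at most 41.7 mm and 7.16 degrees, less where a joint would pass 70% of its speed; a pose out of reach is approached as far as the arm can. A call with a gripper value outside its range is refused whole. The fingers move at their own pace and stop on an object; the grip force is fixed at half the most. Time passes only in rows, so rows that repeat a pose let the fingers close. It gives the time, the measured TCP pose, the force, the opening and the grip force at its end, in the units of the state.
- bot.get_obs(): the state, without advancing time (a new reading comes with each control period).
- bot.camera(name): name is "scene" or "top"; returns a dict with "pixels" (400x640x3 uint8, red, green, blue), "camera_matrix" (3x3 intrinsics, pixels), "extrinsics" (4x4, takes a point from world to camera coordinates). Camera axes: x right, y down, z forward; pixel columns grow to the right and rows downward; lengths in m; the calibration is good to about 2 mm. A picture is of the moment at which its call begins. There is no depth.
- bot.job_done(): hands the job in; it is judged then, once.
Trained networks look in the newest picture that a camera, given by its name, has taken for a name from the list of things; names that differ only in an ending like _2 or _b are one class to them, and where a whole thing is asked for, a point or a joint stands for the part that bears it (a point fixed in the world has none). Each returns a list of dicts, best first, with "score" (0 to 1); they miss things now and then, are a little off and sometimes report something else, mostly with a low value. They report only what shows in the picture. A call takes as long as a camera call. They do not tell look-alikes from the thing itself.
- bot.look_for(camera, thing): "centre" ([column, row] as shares, 0 to 1, of the picture: columns of its width, rows of its height, amid what is visible of it).
- bot.place_of(camera, thing): "centre" ([column, row] as shares, 0 to 1, of the picture: columns of its width, rows of its height: a listed point, or the origin of a listed thing).
The state is a dict: "clock": time; "joint_pos": joint angles; "joint_vel": joint speeds; "tau": joint torques, N m; "eef_pos": TCP position; "tool_rot": TCP orientation; "ft_force": force on the tool from outside, world axes, zero at the start; "ft_torque": the same for the moment, N m; "grip_width": finger opening in m; "grasp_force": force on a finger pad.
Only numpy, scipy, OpenCV 4.12 (cv2) and the standard library are available. Lean on these libraries where they do the work, as an engineer would, in place of code of your own. Each camera call takes 0.05 s, during which the arm holds its last target. There are 200 camera calls.

## Working session

There is one attempt and no reset: what is moved stays moved. The work goes in short steps, Python scripts to look and compute and a shell command to move; the robot and the scene stay as the last step left them, time stands still between calls to the robot, and variables do not carry over. Pictures are saved under pics/ and viewed, at most 10 in all, crops included, and the job is handed in when it is done.

```bash
mkdir -p pics
cat > h.py <<'E'
import numpy as np, cv2
from workcell import bot
def ray(c,uv,z):
    K=np.array(c["camera_matrix"]);E=np.array(c["extrinsics"]);R=E[:3,:3];t=E[:3,3]
    o=-R.T@t;d=R.T@np.linalg.inv(K)@np.array([uv[0],uv[1],1.]);return o+d*(z-o[2])/d[2]
def proj(c,p):
    K=np.array(c["camera_matrix"]);E=np.array(c["extrinsics"])
    q=K@(E[:3,:3]@np.array(p)+E[:3,3]);return q[:2]/q[2]
def find(c,name,thing,z,n=2):
    out=[]
    for r in bot.place_of(name,thing)[:n]:
        uv=np.array(r["centre"])*[640,400]
        out.append((round(r["score"],2),uv.round(1).tolist(),ray(c,uv,z).round(4).tolist()))
    return out
def save(c,f,crop=None,s=1):
    im=c["pixels"][...,::-1]
    if crop: im=im[crop[1]:crop[3],crop[0]:crop[2]]
    cv2.imwrite("pics/"+f,cv2.resize(im,None,fx=s,fy=s,interpolation=cv2.INTER_CUBIC))
E
python3 - <<'E'
from h import *
Z=dict(stage=0,handle=.085,probe_tip=.125,probe=0,cover=.04,knob=.141,mat=0,basket=0,spare_block=0,screwdriver=0,amber_bottle=0,white_bottle=0,small_jar=0,tip_box=0)
for n in("scene","top"):
    c=bot.camera(n);save(c,n+"0.png");print(n,ray(c,(320,200),0).round(2), (-np.array(c["extrinsics"])[:3,:3].T@np.array(c["extrinsics"])[:3,3]).round(2))
    for t,z in Z.items(): print(t,find(c,n,t,z))
o=bot.get_obs();print(o["eef_pos"],o["tool_rot"],o["clock"])
E
```

```text
scene [0.44 0.03 0.  ] [ 1.27 -0.32  0.73]
stage [(0.67, [341.4, 235.8], [0.6058, 0.0274, 0.0])]
handle [(0.86, [291.4, 202.5], [0.5139, -0.085, 0.085])]
probe_tip [(0.56, [354.2, 200.2], [0.6126, 0.055, 0.125])]
probe [(0.64, [372.2, 264.5], [0.731, 0.0566, -0.0])]
cover [(0.71, [210.9, 186.8], [0.2972, -0.2732, 0.04]), (0.61, [305.5, 232.0], [0.5929, -0.0744, 0.04])]
knob [(0.92, [303.3, 205.0], [0.5996, -0.0812, 0.141]), (0.76, [204.4, 156.9], [0.2845, -0.273, 0.141])]
mat [(0.81, [197.6, 232.5], [0.4423, -0.3406, 0.0]), (0.5, [266.9, 201.1], [0.3799, -0.1225, 0.0])]
basket [(0.76, [406.2, 182.0], [0.4555, 0.3388, 0.0])]
spare_block [(0.71, [343.0, 178.5], [0.3583, 0.1496, 0.0])]
screwdriver [(0.48, [266.4, 201.0], [0.3788, -0.1238, 0.0])]
amber_bottle [(0.77, [214.9, 283.4], [0.6386, -0.3271, 0.0])]
white_bottle [(0.66, [439.6, 217.5], [0.646, 0.3325, 0.0])]
small_jar [(0.81, [273.3, 307.5], [0.7581, -0.2163, 0.0])]
tip_box [(0.88, [451.4, 245.2], [0.7525, 0.2917, 0.0])]
top [0.56 0.02 0.  ] [ 0.37 -0.    1.27]
stage [(0.71, [369.5, 264.3], [0.3781, -0.1282, 0.0]), (0.63, [318.9,
[... 327 characters left out ...]
 101.7], [0.8107, -0.0767, 0.141]), (0.73, [355.2, 176.0], [0.6062, -0.0749, 0.141])]
mat []
basket [(0.84, [208.3, 228.3], [0.4711, 0.34, 0.0]), (0.53, [319.6, 183.3], [0.611, 0.0205, 0.0])]
spare_block [(0.95, [270.4, 269.9], [0.3561, 0.1551, 0.0])]
screwdriver [(0.61, [368.2, 262.0], [0.3846, -0.1245, 0.0]), (0.21, [435.6, 174.0], [0.6469, -0.322, 0.0])]
amber_bottle [(0.95, [434.0, 175.8], [0.6414, -0.3172, 0.0])]
white_bottle [(0.74, [218.2, 168.3], [0.6493, 0.322, 0.0])]
small_jar [(0.63, [400.4, 140.4], [0.7472, -0.2181, 0.0])]
tip_box [(0.85, [234.2, 129.5], [0.7695, 0.2811, 0.0])]
[ 0.1182657  -0.48580192  0.23131674] [9.92879279e-01 1.19124878e-01 1.99308264e-06 1.16902853e-06] 1.5
```

View pics/scene0.png

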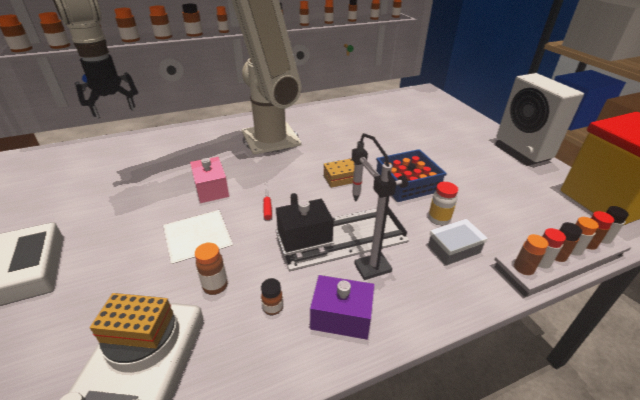

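View pics/top0.png

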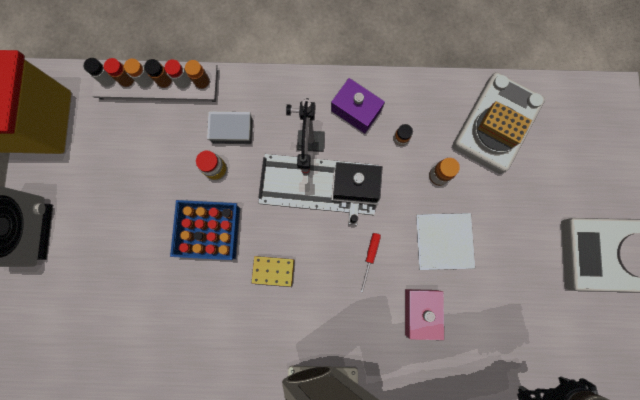

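The scene shows the black cover on the stage (knob at about (303,207)), with the pink and purple boxes as decoys. The mat is at about (197,236). In the top view the knob is at (359,178), the handle at (353,219), the mat at (446,241) and the probe tip at about (305,168). The stage quad is roughly (265,155)-(382,163)-(375,214)-(259,206). Next I'll refine these positions from a zoomed crop.

```bash
cat > mm.py <<'E'
from h import *
from scipy.optimize import least_squares
E
python3 - <<'E'
from h import *
c=bot.camera("top");save(c,"top1.png",(250,90,400,230),5)
im=c["pixels"].astype(int)
m=((im.min(2)>175)&(im.max(2)-im.min(2)<25)).astype(np.uint8);r=m[205:275,410:480]
n,l,s,ce=cv2.connectedComponentsWithStats(r);i=1+s[1:,4].argmax();uv=ce[i]+[410,205];print("mat",s[i],uv,ray(c,uv,.003))
# knob top highlights
r=((im[165:190,345:372].min(2)>90)).astype(np.uint8)
n,l,s,ce=cv2.connectedComponentsWithStats(r)
for i in range(1,n): print("knob?",s[i],ce[i]+[345,165],ray(c,ce[i]+[345,165],.15).round(4))
for uv in ((265,155),(382,163),(375,214),(259,206)): print(ray(c,uv,.01).round(4))
s=bot.camera("scene");save(s,"sc1.png",(260,130,420,280),5);print(proj(s,[.606,-.078,.141]),proj(s,[.612,.056,.125]))
E
```

```text
mat [   7    9   57   55 2721] [444.8831312  240.86218302] [ 0.44988831 -0.34504333  0.003     ]
knob? [ 8  8 11 10 89] [358.43820225 177.49438202] [ 0.6005 -0.0828  0.15  ]
[0.6905 0.1837 0.01  ]
[ 0.6742 -0.1619  0.01  ]
[ 0.5225 -0.1421  0.01  ]
[0.5382 0.1945 0.01  ]
[305.41283323 206.21281087] [354.43030454 199.96954331]
```

View pics/top1.png

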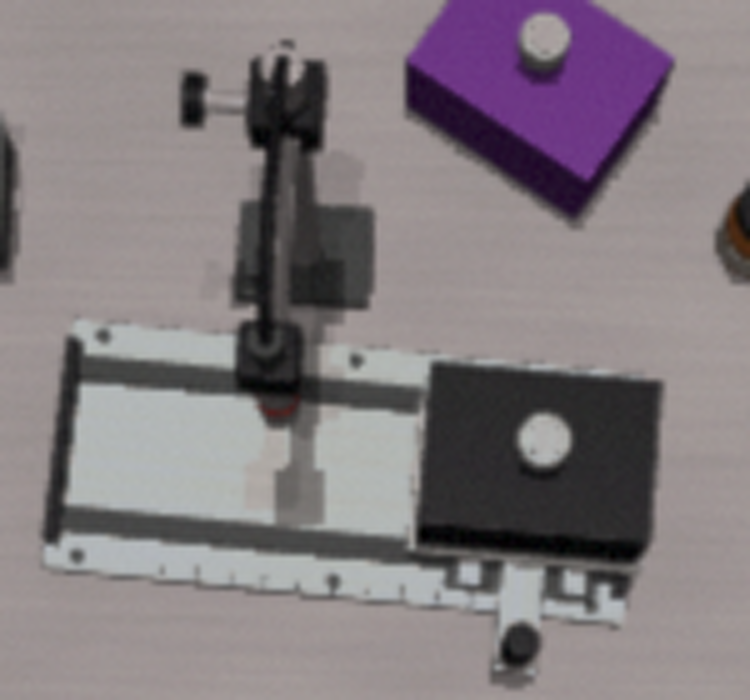

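The crop puts the knob at (359,178), the handle top at (354,218) and the probe's red band at (306,171). The stage heading is about -0.092 rad. The knob is at roughly (0.602,-0.080) and the handle expected at (0.501,-0.073), which agrees with the network's estimate. The mat is at (0.450,-0.345).

```bash
python3 -m creep '[0.24,0.2,0.01,0,0.085,0.24,0.2,0.01,0,0.085,0.24,0.2,0.01,0,0.085,0.24,0.2,0.01,0,0.085,0.24,0.2,0.01,0,0.085,0.24,0.2,0.01,0,0.085,0.24,0.2,0.01,0,0.085,0.24,0.2,0.01,0,0.085,0.24,0.2,0.01,0,0.085,0.24,0.2,0.01,0,0.085]'
python3 -m creep '[0.244,0.206,-0.01,0,0.085,0.244,0.206,-0.01,0,0.085,0.244,0.206,-0.01,0,0.085,0.244,0.206,-0.01,0,0.085,0.244,0.206,-0.01,0,0.085,0.244,0.206,-0.01,0,0.085,0.244,0.206,-0.01,0,0.085,0.244,0.206,-0.01,0,0.085,0.244,0.206,-0.01,0,0.085,0.244,0.206,-0.01,0,0.085]'
python3 - <<'E'
from h import *
c=bot.camera("top");o=bot.get_obs();print(o["joint_pos"],o["eef_pos"],o["ft_force"]);s=bot.camera("scene");save(s,"sc2.png",(240,80,400,260),4)
print(find(s,"scene","knob",.141))
E
```

```text
clock: 2.43
eef_pos: [0.3589, -0.2851, 0.2413]
tool_rot: [0.993, 0.121, -0.0, 0.0]
ft_force: [-0.3, 0.7, 0.5]
grip_width: 0.0848
grasp_force: 0.0
clock: 3.27
eef_pos: [0.6023, -0.0803, 0.2301]
tool_rot: [0.993, 0.119, -0.001, 0.0]
ft_force: [-0.2, -0.1, -0.3]
grip_width: 0.085
grasp_force: 0.0
[-1.33625987e-01  4.60389103e-01  3.19241454e-01  1.43141036e+00
 -7.71498157e-04  2.77029641e+00] [ 0.60164792 -0.08111401  0.23059668] [-1.18387325 -0.78146826  0.4847586 ]
[(0.95, [204.4, 160.7], [0.3052, -0.2762, 0.141]), (0.95, [343.5, 287.2], [0.8645, -0.0963, 0.141])]
```

View pics/sc2.png

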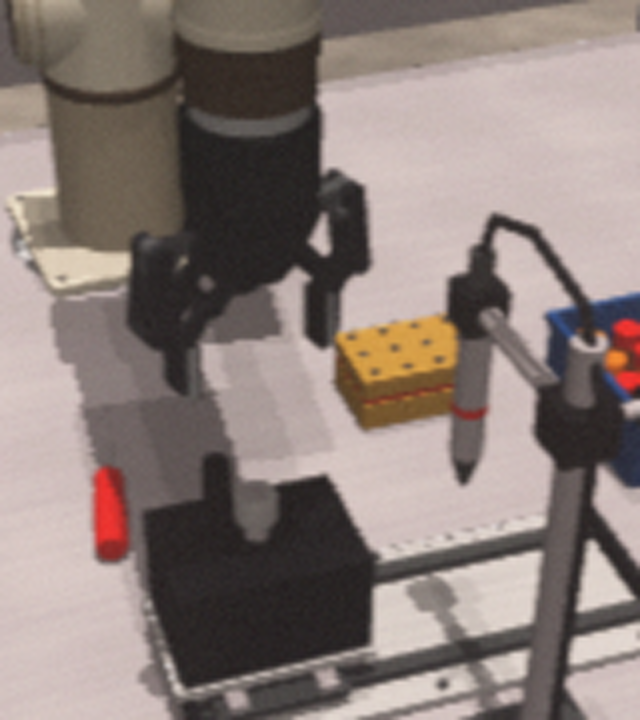

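The gripper is centred over the knob (crop (257,508)), and the probe tip is at full-image pixel (355.5,200.5). I'll descend, grip, then lift.

```bash
python3 -m creep '[0,0,-0.03,0,0.085,0,0,-0.06,0,0.085,0,0,-0.085,0,0.085,0,0,-0.1,0,0.085,0,0,-0.107,0,0.085,0,0,-0.107,0,0.05,0,0,-0.107,0,0,0,0,-0.107,0,0,0,0,-0.107,0,0,0,0,-0.107,0,0]'
python3 -m creep '[0,0,0,0,0,0,0,0,0,0,0,0,0,0,0,0,0,0,0,0,0,0,0,0,0,0,0,0.01,0,0,0,0,0.02,0,0]'
```

```text
clock: 4.25
eef_pos: [0.6033, -0.0803, 0.126]
tool_rot: [0.993, 0.119, 0.001, 0.001]
ft_force: [-0.3, 0.2, 1.7]
grip_width: 0.026
grasp_force: 59.3
clock: 4.83
eef_pos: [0.6011, -0.0794, 0.1438]
tool_rot: [0.993, 0.119, -0.002, -0.001]
ft_force: [0.4, 0.6, -3.0]
grip_width: 0.0262
grasp_force: 59.2
```

```bash
python3 -m creep '[0,0,0.02,0,0,0,0,0.04,0,0,0,0,0.06,0,0,0,0,0.08,0,0,0,0,0.095,0,0,0,0,0.1,0,0,0,0,0.1,0,0,-0.006,-0.01,0.1,0,0,-0.018,-0.03,0.1,0,0,-0.03,-0.053,0.1,0,0]'
python3 -m creep '[-0.012,-0.021,0,0,0,-0.024,-0.042,0,0,0,-0.036,-0.063,0,0,0,-0.048,-0.084,0,0,0,-0.06,-0.105,0,0,0,-0.072,-0.126,0,0,0,-0.084,-0.147,0,0,0,-0.096,-0.168,0,0,0,-0.108,-0.189,0,0,0,-0.115,-0.202,0,0,0]'
python3 -m creep '[-0.005,-0.008,0,0,0,-0.007,-0.012,0,0,0,-0.007,-0.012,0,0,0,-0.007,-0.012,0,0,0]'
python3 - <<'E'
from h import *
c=bot.camera("top");o=bot.get_obs();print(o["eef_pos"],o["ft_force"],o["ft_torque"]);print(find(c,"top","cover",.16));save(c,"top3.png",(250,80,490,300),3)
bot.camera("scene");
E
```

```text
clock: 5.67
eef_pos: [0.5708, -0.1326, 0.2421]
tool_rot: [0.993, 0.12, -0.002, -0.001]
ft_force: [-0.3, -0.8, -2.2]
grip_width: 0.0262
grasp_force: 59.3
clock: 6.5
eef_pos: [0.4542, -0.3366, 0.2423]
tool_rot: [0.993, 0.118, -0.002, -0.001]
ft_force: [-0.5, 0.3, -2.7]
grip_width: 0.0261
grasp_force: 59.3
clock: 6.83
eef_pos: [0.4501, -0.3463, 0.2437]
tool_rot: [0.993, 0.119, -0.0, -0.001]
ft_force: [0.5, 0.8, -2.3]
grip_width: 0.0262
grasp_force: 59.3
[ 0.45049358 -0.34600973  0.24394135] [ 0.39102971 -0.00887853 -2.50831784] [ 0.023478   -0.01899834  0.0213186 ]
[(0.83, [463.3, 238.1], [0.4483, -0.3492, 0.16]), (0.76, [358.2, 111.8], [0.7755, -0.0794, 0.16])]
```

View pics/top3.png

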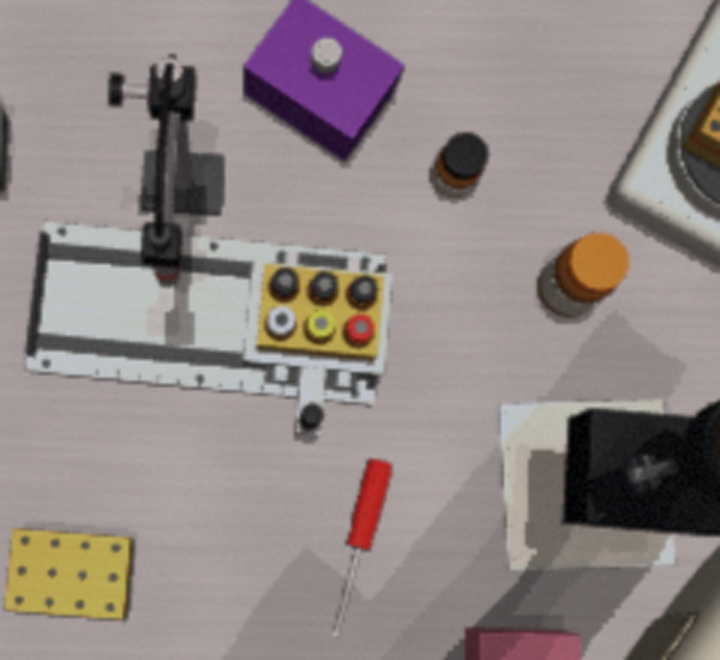

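The cover is held over the mat. White (282,323), yellow (320,325) and red (360,329) sit in the near row, left to right in the crop. I'll lower the cover gently.

```bash
python3 -m creep '[0,0,-0.025,0,0,0,0,-0.05,0,0,0,0,-0.075,0,0,0,0,-0.1,0,0,0,0,-0.12,0,0,0,0,-0.133,0,0,0,0,-0.14,0,0,0,0,-0.145,0,0,0,0,-0.148,0,0,0,0,-0.148,0,0]'
python3 -m creep '[0,0,-0.003,0,0,0,0,-0.006,0,0,0,0,-0.006,0,0]'
```

```text
clock: 7.82
eef_pos: [0.4507, -0.3467, 0.0965]
tool_rot: [0.993, 0.119, 0.0, 0.0]
ft_force: [-0.0, -0.3, -1.5]
grip_width: 0.0265
grasp_force: 59.3
clock: 8.07
eef_pos: [0.4503, -0.3469, 0.0904]
tool_rot: [0.993, 0.119, 0.0, 0.0]
ft_force: [-0.2, -0.2, -2.1]
grip_width: 0.026
grasp_force: 59.3
```

```bash
python3 -m creep '[0,0,-0.001,0,0,0,0,-0.002,0,0,0,0,-0.002,0,0]'
```

```text
clock: 8.32
eef_pos: [0.4504, -0.3474, 0.0891]
tool_rot: [0.993, 0.119, 0.0, 0.001]
ft_force: [-1.8, -0.4, 1.1]
grip_width: 0.0261
grasp_force: 59.7
```

```bash
python3 -m creep '[0,0,0,0,0.04,0,0,0,0,0.07,0,0,0,0,0.08,0,0,0.01,0,0.08,0,0,0.03,0,0.08,0,0,0.06,0,0.08,0,0,0.09,0,0.08,0,0,0.12,0,0.08,0,0,0.13,0,0.08,0,0,0.13,0,0.08]'
python3 - <<'E'
from h import *
vz=dict(vial_white=.046,vial_yellow=.046,vial_red=.046,handle=.085,rack=.076,probe_tip=.125,cover=.003,mat=0,stage=0)
for n in("top","scene"):
    c=bot.camera(n)
    for t,z in vz.items(): print(n,t,find(c,n,t,z,2))
    if n=="top":
        for nm,uv,z in(("wh",(344,187.7),.106),("ye",(356.7,188.3),.106),("re",(370,189.7),.106),("hand",(353.7,217.7),.1)): print(nm,ray(c,uv,z).round(4))
    else:
        print("tip",ray(c,(355.5,200.5),.125)); save(c,"sc4.png",(160,150,420,290),3)
E
```

```text
clock: 9.15
eef_pos: [0.4521, -0.3481, 0.2228]
tool_rot: [0.993, 0.119, 0.003, 0.003]
ft_force: [0.3, 0.1, -0.3]
grip_width: 0.0802
grasp_force: 0.0
top vial_white [(0.66, [343.7, 191.7], [0.5798, -0.049, 0.046])]
top vial_yellow [(0.55, [354.5, 188.6], [0.5894, -0.0795, 0.046])]
top vial_red [(0.55, [368.9, 191.1], [0.5831, -0.1204, 0.046])]
top handle [(0.92, [354.2, 221.1], [0.4929, -0.0773, 0.085])]
top rack [(0.73, [354.9, 181.5], [0.6041, -0.0784, 0.076]), (0.66, [352.6, 218.0], [0.5022, -0.0734, 0.076])]
top probe_tip [(0.73, [304.5, 172.5], [0.6159, 0.0595, 0.125])]
top cover [(0.87, [443.2, 242.8], [0.4442, -0.3401, 0.003]), (0.67, [358.2, 110.4], [0.837, -0.0905, 0.003])]
top mat [(0.27, [369.3, 190.2], [0.5938, -0.126, 0.0])]
top stage [(0.65, [321.5, 184.5], [0.6077, 0.015, 0.0])]
wh [ 0.5806 -0.0473  0.106 ]
ye [ 0.5797 -0.0816  0.106 ]
re [ 0.5767 -0.1175  0.106 ]
hand [ 0.5004 -0.0749  0.1   ]
scene vial_white [(0.47, [316.7, 225.1], [0.5851, -0.039, 0.046]), (0.4, [196.9, 229.9], [0.4835, -0.3395, 0.046])]
scene vial_yellow [(0.73, [321.9, 235.1], [0.6259, -0.0407, 0.046]), (0.41, [303.6, 229.8], [0.5891, -0.0781, 0.046])]
scene vial_red [(0.67, [289.3, 231.6], [0.5813, -0.1157, 0.046]), (0.66, [290.2, 239.4], [0.6096, -0.1229, 0.046])]
scene handle [(0.97, [289.4, 198.3], [0.4946, -0.0842, 0.085])]
scene rack [(0.67, [303.2, 224.6], [0.6003, -0.0828, 0.076])]
scene probe_tip [(0.77, [356.5, 200.9], [0.6174, 0.0593, 0.125])]
scene cover [(0.85, [212.7, 188.8], [0.2582, -0.2671, 0.003]), (0.84, [197.1, 231.9], [0.4426, -0.3413, 0.003])]
scene mat [(0.62, [197.0, 231.9], [0.4391, -0.3417, 0.0]), (0.25, [186.4, 206.9], [0.316, -0.3557, 0.0])]
scene stage [(0.86, [339.8, 238.5], [0.6137, 0.0188, 0.0])]
tip [0.61500788 0.05759995 0.125     ]
```

View pics/sc4.png

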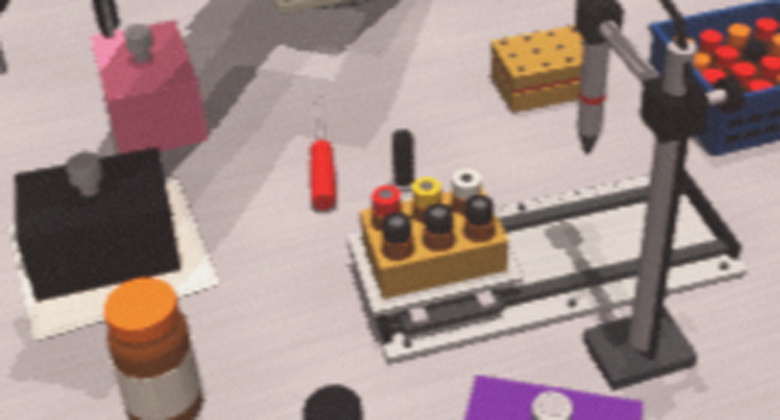

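The cover stands upright, well inside the mat (crop (95,220)). The caps in full-image pixels are red (289,215), yellow (302,212) and white (315,209). The probe tip is at about (0.615,0.058). Next I'll grip the handle at (0.500,-0.075).

```bash
python3 -m creep '[0.006,0.035,0,0.1,0.08,0.012,0.07,0,0.2,0.08,0.019,0.11,0,0.26,0.08,0.026,0.15,0,0.26,0.08,0.033,0.19,0,0.26,0.08,0.04,0.23,0,0.26,0.08,0.045,0.26,0,0.26,0.08,0.048,0.272,0,0.26,0.08,0.048,0.272,0,0.26,0.08,0.048,0.272,-0.02,0.26,0.08]'
python3 -m creep '[0,0,-0.03,0,0.08,0,0,-0.06,0,0.08,0,0,-0.09,0,0.08,0,0,-0.115,0,0.08,0,0,-0.13,0,0.08,0,0,-0.134,0,0.08,0,0,-0.134,0,0.08]'
python3 - <<'E'
from h import *
o=bot.get_obs();print(o["eef_pos"],o["ft_force"],o["joint_pos"])
E
```

```text
clock: 10.98
eef_pos: [0.5011, -0.075, 0.2018]
tool_rot: [0.969, 0.248, 0.004, 0.002]
ft_force: [1.5, 0.5, 0.2]
grip_width: 0.08
grasp_force: 0.0
clock: 11.57
eef_pos: [0.4971, -0.0759, 0.0631]
tool_rot: [0.969, 0.246, -0.002, -0.0]
ft_force: [-0.3, -0.2, 0.0]
grip_width: 0.0801
grasp_force: 0.0
[ 0.49709294 -0.07592672  0.06309141] [-0.33767907 -0.16099327  0.02960492] [-1.51299817e-01  3.88335615e-01 -2.57809216e-01  9.27723556e-01
 -4.47696645e-04  2.49326955e+00]
```

```bash
python3 -m creep '[0,0,0,0,0.04,0,0,0,0,0,0,0,0,0,0,0,0,0,0,0,0,0,0,0,0,0,0,0,0,0,0,0,0,0,0]'
python3 -m creep '[0.003,0.01,0,0,0,0.006,0.02,0,0,0,0.009,0.03,0,0,0,0.012,0.04,0,0,0,0.015,0.05,0,0,0,0.018,0.06,0,0,0,0.021,0.07,0,0,0,0.024,0.08,0,0,0,0.025,0.084,0,0,0,0.025,0.084,0,0,0]'
python3 - <<'E'
from h import *
o=bot.get_obs();print(o["eef_pos"],o["ft_force"])
t=bot.camera("top")
s=bot.camera("scene");save(s,"sc5.png",(300,150,400,240),8)
for p in ([.615,.058,.125],[.615,.058,.106]): print(proj(s,p),proj(t,p))
for th,z in(("vial_white",.046),("probe_tip",.125),("handle",.085),("rack",.076)): print(find(s,"scene",th,z),find(t,"top",th,z))
E
```

```text
clock: 12.15
eef_pos: [0.4989, -0.075, 0.0653]
tool_rot: [0.969, 0.247, 0.001, 0.0]
ft_force: [-0.1, -0.9, 6.5]
grip_width: 0.0184
grasp_force: 58.4
clock: 12.98
eef_pos: [0.5241, 0.0105, 0.0653]
tool_rot: [0.969, 0.248, 0.001, -0.0]
ft_force: [-1.8, 1.8, 5.2]
grip_width: 0.0184
grasp_force: 59.0
[0.52407852 0.01053672 0.06533375] [-1.79711459  1.77441841  5.16923223]
[355.63583653 200.46213933] [305.04776169 172.85462591]
[355.14768765 206.06536036] [305.36251007 174.31837381]
[(0.69, [351.7, 223.1], [0.6135, 0.0526, 0.046]), (0.53, [183.7, 206.2], [0.3699, -0.3604, 0.046])] []
[(0.97, [355.9, 199.5], [0.6118, 0.0604, 0.125])] []
[(0.84, [320.0, 199.2], [0.5299, -0.0067, 0.085])] [(0.22, [400.6, 137.6], [0.7302, -0.2041, 0.085])]
[(0.81, [337.4, 221.7], [0.6234, 0.0039, 0.076]), (0.55, [373.2, 264.2], [0.787, 0.02, 0.076])] []
```

View pics/sc5.png

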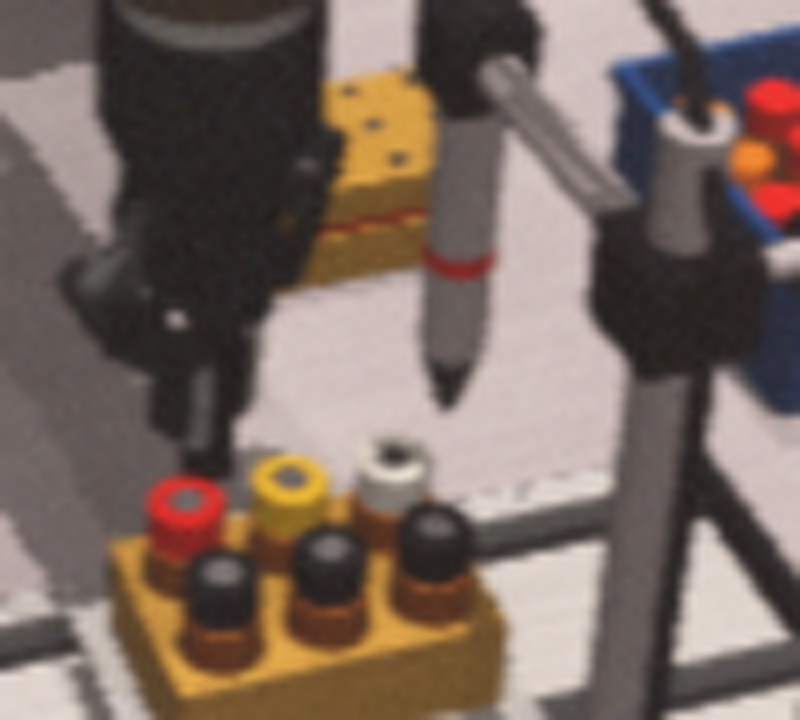

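The tip is at crop (447,405), the white window at (392,452), the yellow window at (292,477) and the red window at (187,500).

Run:
```python
from h import *
s=bot.camera("scene");f=lambda a:(a[0]/8+300-.44,a[1]/8+150-.44)
T=ray(s,f((447,406)),.125);W,Y,R=[ray(s,f(a),.106) for a in((392,452),(292,477),(187,500))]
print(T,W,Y,R);print(W-Y,Y-R,T-W,T-Y,T-R)
t=bot.camera("top")
im=t["pixels"][...,::-1];cv2.imwrite("pics/tc6.png",cv2.resize(im[130:240,270:390],None,fx=6,fy=6,interpolation=cv2.INTER_CUBIC))
```

```text
[0.6142414  0.05779866 0.125     ] [0.60848697 0.04187329 0.106     ] [0.60772708 0.00603944 0.106     ] [ 0.60547644 -0.03010988  0.106     ]
[0.00075989 0.03583385 0.        ] [0.00225064 0.03614932 0.        ] [0.00575443 0.01592537 0.019     ] [0.00651432 0.05175922 0.019     ] [0.00876496 0.08790854 0.019     ]
```

View pics/tc6.png

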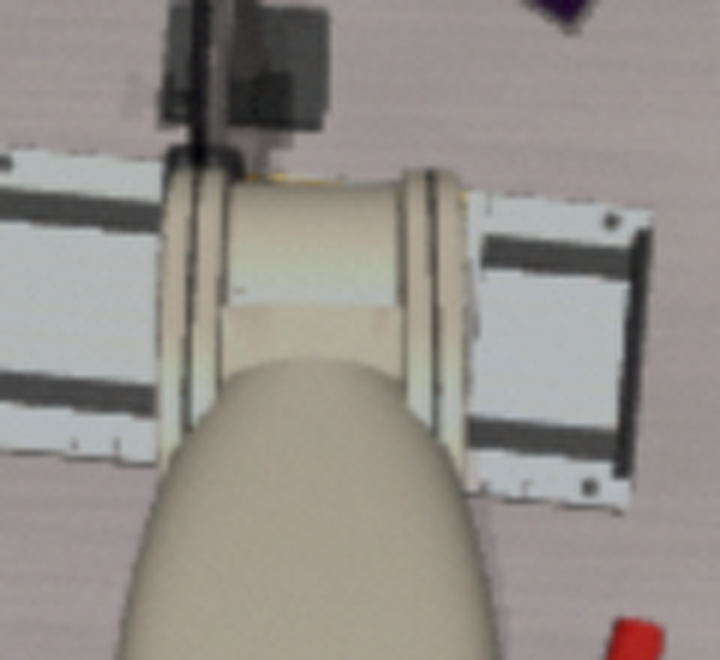

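The top view is blocked by the wrist, which sits close to the clamp at crop (200,160). I'll check that clearance before moving on.

Run:
```python
from h import *
t=bot.camera("top")
for z in(.2,.25,.3,.35,.4,.45): print(z,ray(t,(322,158),z).round(3),ray(t,(297,175),z).round(3))
s=bot.camera("scene");save(s,"sc7.png",(260,20,420,220),3)
for p in([.524,.0105,.1],[.524,.0105,.2],[.524,.0105,.277],[.524,.0105,.35],[.6,.043,.277]):print(p,(proj(s,p)-[260,20])*3)
```

```text
0.2 [0.638 0.013 0.2  ] [0.593 0.074 0.2  ]
0.25 [0.626 0.012 0.25 ] [0.583 0.071 0.25 ]
0.3 [0.613 0.012 0.3  ] [0.573 0.067 0.3  ]
0.35 [0.601 0.011 0.35 ] [0.562 0.064 0.35 ]
0.4 [0.588 0.01  0.4  ] [0.552 0.06  0.4  ]
0.45 [0.576 0.01  0.45 ] [0.542 0.057 0.45 ]
[0.524, 0.0105, 0.1] [194.89418955 516.97043314]
[0.524, 0.0105, 0.2] [196.92111963 426.41618426]
[0.524, 0.0105, 0.277] [198.66253937 348.61727124]
[0.524, 0.0105, 0.35] [200.48359017 267.26079547]
[0.6, 0.043, 0.277] [274.39436655 385.39268352]
```

View pics/sc7.png

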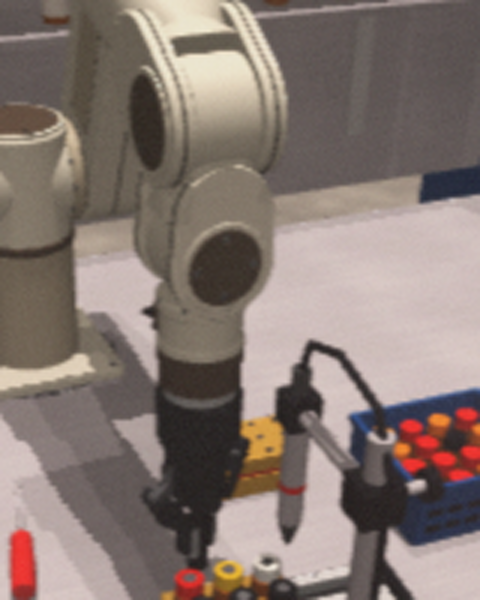

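The wide wrist is well above the clamp (at z of about 0.31 and up), so there is clearance. I'll shift white by (0.0045,0.0165) and dwell.

```bash
python3 -m creep '[0.0015,0.0055,0,0,0,0.003,0.011,0,0,0,0.0045,0.0165,0,0,0,0.0045,0.0165,0,0,0,0.0045,0.0165,0,0,0]'
cat > chk.py <<'E'
from h import *
import sys
o=bot.get_obs();print(o["clock"],o["eef_pos"],o["ft_force"])
s=bot.camera("scene");save(s,sys.argv[1],(310,170,400,230),8)
print(proj(s,[.6145,.058,.125]),proj(s,[.6145,.058,.106]))
im=s["pixels"]; hsv=cv2.cvtColor(im,cv2.COLOR_RGB2HSV).astype(int);H,S,V=[hsv[...,i] for i in range(3)]
roi=np.zeros(H.shape,bool);roi[195:235,310:400]=1
masks=dict(white=roi&(S<35)&(V>190),yellow=roi&(abs(H-27)<5)&(S>140)&(V>150),red=roi&((H<6)|(H>174))&(S>150)&(V>110))
for k,m in masks.items():
    n,l,st,ce=cv2.connectedComponentsWithStats(m.astype(np.uint8))
    for i in range(1,n):
        if st[i,4]>15: print(k,st[i].tolist(),ce[i].round(1))
E
python3 chk.py a8.png
```

```text
clock: 14.1
eef_pos: [0.5284, 0.0266, 0.0654]
tool_rot: [0.969, 0.247, 0.001, -0.0]
ft_force: [-1.7, 1.9, 4.8]
grip_width: 0.0185
grasp_force: 59.0
14.1 [0.52840354 0.02656034 0.06536557] [-1.72926756  1.9105999   4.8264158 ]
[355.5489381  200.34988395] [355.06199135 205.95234793]
white [336, 195, 41, 19, 474] [359.2 202. ]
white [389, 198, 11, 22, 121] [394.7 207.7]
white [385, 216, 13, 17, 114] [389.6 225.3]
white [367, 218, 8, 17, 72] [371.  224.5]
white [316, 226, 6, 9, 23] [318.4 229.7]
red [325, 209, 10, 11, 73] [329.1 213.8]
```

View pics/a8.png

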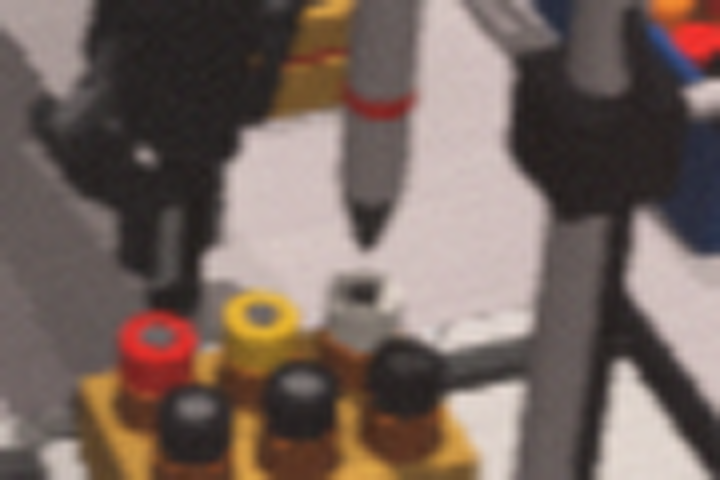

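In the crop the tip is at (368,247) and the white cap's centre is at about (364,293). The projection puts directly under the tip at (364,292), so white is aligned to within about 1 mm. I'll dwell, move to yellow and dwell again.

```bash
python3 -m creep '[0,0,0,0,0,0,0,0,0,0,0,0,0,0,0,0,0,0,0,0,0,0,0,0,0,0,0,0,0,0,0,0,0,0,0,0,0,0,0,0,0,0,0,0,0,0,0,0,0,0]'
python3 -m creep '[0,0,0,0,0,0,0,0,0,0,0,0,0,0,0,0,0,0,0,0,0.0008,0.009,0,0,0,0.0017,0.018,0,0,0,0.0025,0.027,0,0,0,0.0033,0.036,0,0,0,0.0033,0.036,0,0,0,0.0033,0.036,0,0,0]'
sed -i 's/roi&(abs(H-27)<5)&(S>140)&(V>150)/roi\&(abs(H-27)<6)\&(S>120)\&(V>120)/' chk.py
python3 chk.py b.png
python3 - <<'E'
from h import *
c=bot.camera("scene")
for t in("vial_yellow","vial_red","vial_white"): print(t,find(c,"scene",t,.046))
im=c["pixels"];h=cv2.cvtColor(im,cv2.COLOR_RGB2HSV);print(h[205:213,352:359].tolist())
E
```

```text
clock: 14.98
eef_pos: [0.5284, 0.0266, 0.0654]
tool_rot: [0.969, 0.247, 0.001, -0.0]
ft_force: [-1.0, 2.0, 6.3]
grip_width: 0.0187
grasp_force: 59.0
clock: 15.82
eef_pos: [0.5315, 0.063, 0.0654]
tool_rot: [0.969, 0.248, 0.001, -0.001]
ft_force: [-2.1, 2.3, 6.8]
grip_width: 0.0186
grasp_force: 59.3
15.8167 [0.5315338  0.06304121 0.0653508 ] [-2.05912559  2.33795065  6.83729547]
[355.5489381  200.34988395] [355.06199135 205.95234793]
white [348, 195, 29, 14, 228] [365.4 200.2]
white [389, 198, 11, 22, 120] [394.6 207.7]
white [385, 216, 13, 17, 113] [389.6 225.3]
white [310, 221, 10, 5, 25] [314.1 222.8]
white [329, 223, 8, 12, 33] [331.9 228.4]
white [310, 229, 18, 6, 77] [318.9 232.2]
red [338, 206, 10, 11, 69] [342.2 211. ]
vial_yellow [(0.53, [354.1, 223.7], [0.6183, 0.0577, 0.046])]
vial_red [(0.59, [345.1, 226.1], [0.6177, 0.0307, 0.046])]
vial_white [(0.44, [369.3, 218.2], [0.6139, 0.107, 0.046])]
[[[20, 148, 124], [19, 147, 111], [18, 120, 91], [19, 112, 84], [17, 123, 93], [19, 153, 125], [20, 156, 185]], [[20, 169, 122], [19, 138, 102], [13, 71, 65], [11, 43, 65], [15, 63, 73], [20, 144, 126], [21, 175, 189]], [[20, 177, 134], [19, 164, 112], [16, 114, 87], [15, 72, 71], [14, 81, 82], [20, 163, 149], [21, 189, 201]], [[20, 188, 138], [20, 180, 140], [20, 182, 136], [20, 173, 128], [20, 172, 129], [21, 192, 174], [21, 198, 206]], [[19, 183, 121], [20, 180, 133], [20, 187, 142], [20, 185, 145], [20, 185, 146], [20, 189, 147], [19, 193, 147]], [[20, 180, 123], [19, 183, 127], [19, 181, 137], [20, 187, 134], [20, 191, 135], [20, 182, 137], [20, 182, 133]], [[19, 180, 123], [20, 189, 127], [20, 184, 132], [19, 185, 135], [20, 181, 134], [20, 184, 129], [19, 184, 126]], [[16, 184, 133], [19, 185, 131], [20, 185, 132], [20, 188, 133], [20, 184, 129], [19, 172, 114], [19, 153, 90]]]
```

Yellow's window is at about (355,206), against a target of (355.1,206.0). I'll dwell, then move to red.

```bash
python3 -m creep '[0,0,0,0,0,0,0,0,0,0,0,0,0,0,0,0,0,0,0,0,0,0,0,0,0,0,0,0,0,0,0,0,0,0,0,0,0,0,0,0,0,0,0,0,0,0,0,0,0,0]'
python3 -m creep '[0,0,0,0,0,0,0,0,0,0,0,0,0,0,0,0,0,0,0,0,0.0008,0.009,0,0,0,0.0017,0.018,0,0,0,0.0025,0.027,0,0,0,0.0033,0.036,0,0,0,0.0033,0.036,0,0,0,0.0033,0.036,0,0,0]'
python3 chk.py c.png
python3 - <<'E'
from h import *
h=cv2.cvtColor(bot.camera("scene")["pixels"],cv2.COLOR_RGB2HSV);print(h[203:211,350:361,1].tolist())
E
```

```text
clock: 16.9
eef_pos: [0.5315, 0.0627, 0.0654]
tool_rot: [0.969, 0.247, 0.001, -0.001]
ft_force: [-1.5, 2.1, 6.6]
grip_width: 0.0185
grasp_force: 59.3
clock: 17.73
eef_pos: [0.5348, 0.0991, 0.0653]
tool_rot: [0.969, 0.248, 0.001, -0.001]
ft_force: [-2.4, 2.1, 5.7]
grip_width: 0.0184
grasp_force: 59.5
17.7333 [0.53480125 0.09910736 0.06533923] [-2.37550133  2.1189251   5.73305945]
[355.5489381  200.34988395] [355.06199135 205.95234793]
white [361, 195, 16, 10, 104] [369.2 198. ]
white [389, 198, 11, 22, 117] [394.7 207.9]
white [310, 213, 16, 13, 93] [314.9 220.1]
white [341, 221, 10, 14, 30] [345.5 228.1]
white [310, 227, 32, 8, 172] [326.4 231.5]
white [386, 227, 12, 8, 31] [393.6 231.8]
red [351, 205, 9, 9, 51] [355.4 209.5]
[[23, 28, 35, 74, 96, 92, 71, 64, 38, 32, 28], [28, 45, 87, 164, 178, 178, 166, 160, 95, 50, 34], [33, 95, 148, 166, 149, 120, 135, 168, 186, 155, 79], [54, 124, 166, 156, 89, 50, 60, 147, 181, 187, 119], [56, 135, 180, 164, 106, 58, 72, 149, 191, 195, 136], [67, 152, 189, 186, 171, 166, 171, 194, 203, 188, 108], [63, 140, 178, 182, 181, 191, 189, 194, 191, 187, 164], [93, 161, 178, 186, 185, 186, 187, 182, 187, 181, 174]]
```

Red's window is at about (355.1,206.3), on target. I'll dwell, release, rise and retreat.

```bash
python3 -m creep '[0,0,0,0,0,0,0,0,0,0,0,0,0,0,0,0,0,0,0,0,0,0,0,0,0,0,0,0,0,0,0,0,0,0,0,0,0,0,0,0,0,0,0,0,0,0,0,0,0,0]'
python3 -m creep '[0,0,0,0,0,0,0,0,0,0,0,0,0,0,0,0,0,0,0,0.03,0,0,0,0,0.05,0,0,0,0,0.05,0,0,0,0,0.05,0,0,0.01,0,0.05,0,0,0.03,0,0.05,0,0,0.05,0,0.05]'
python3 -m creep '[0,0,0.02,0,0.05,-0.02,0,0.04,0,0.05,-0.05,0,0.06,0,0.05,-0.08,0,0.07,0,0.05,-0.11,0,0.08,0,0.05,-0.14,0,0.08,0,0.05,-0.16,0,0.08,0,0.05,-0.16,0,0.08,0,0.05,-0.16,0,0.08,0,0.05,-0.16,0,0.08,0,0.05]'
python3 chk.py d.png
python3 - <<'E'
from h import *
c=bot.camera("scene");h=cv2.cvtColor(c["pixels"],cv2.COLOR_RGB2HSV);print(h[203:211,350:361,1].tolist())
for t in("cover","vial_red"): print(find(c,"scene",t,.003 if t=="cover" else .046))
E
```

```text
clock: 18.67
eef_pos: [0.5348, 0.0988, 0.0653]
tool_rot: [0.969, 0.247, 0.001, -0.001]
ft_force: [-1.7, 2.4, 5.6]
grip_width: 0.0183
grasp_force: 59.4
clock: 19.5
eef_pos: [0.5335, 0.0974, 0.1145]
tool_rot: [0.969, 0.247, -0.001, -0.0]
ft_force: [1.2, -0.6, -0.3]
grip_width: 0.0498
grasp_force: 0.0
clock: 20.33
eef_pos: [0.3753, 0.0979, 0.1951]
tool_rot: [0.969, 0.247, 0.001, 0.0]
ft_force: [-0.5, 0.1, -0.4]
grip_width: 0.0497
grasp_force: 0.0
20.3333 [0.37532026 0.09785145 0.19507078] [-0.49086251  0.07256624 -0.39270167]
[355.5489381  200.34988395] [355.06199135 205.95234793]
white [345, 195, 6, 6, 33] [347.7 197.3]
white [359, 195, 19, 13, 132] [367.6 198.7]
white [318, 199, 13, 7, 35] [324.4 202. ]
white [389, 198, 11, 22, 118] [394.7 207.9]
white [310, 200, 22, 26, 291] [317.2 214.9]
white [335, 213, 8, 7, 30] [338.7 216.4]
white [341, 220, 10, 15, 37] [345.1 227.4]
white [310, 226, 32, 9, 185] [327.3 231.2]
white [388, 227, 10, 8, 29] [394.1 231.7]
yellow [364, 202, 9, 6, 33] [367.9 204.4]
red [351, 204, 9, 10, 59] [355.1 208.9]
[[29, 28, 50, 88, 100, 107, 99, 62, 35, 26, 23], [31, 41, 82, 160, 181, 179, 180, 132, 70, 36, 26], [35, 100, 153, 173, 159, 132, 142, 166, 161, 108, 51], [44, 132, 174, 137, 81, 55, 73, 143, 179, 148, 72], [52, 134, 175, 157, 104, 60, 87, 161, 190, 177, 89], [51, 130, 182, 178, 167, 156, 171, 192, 199, 181, 87], [47, 118, 169, 180, 179, 180, 188, 184, 193, 181, 156], [55, 138, 171, 181, 178, 180, 185, 184, 177, 183, 170]]
[(0.71, [341.9, 313.6], [0.8344, -0.0787, 0.003]), (0.59, [341.7, 176.9], [0.3522, 0.1475, 0.003])]
[(0.47, [354.9, 223.4], [0.6179, 0.0602, 0.046])]
```

Red stayed in place and the arm is clear, so I'm handing in.

```bash
python3 -c "
from workcell import bot
print(bot.job_done())"
```

```text
the job is handed in; nothing more can be done
None
```

The job is handed in, and no verdict came back: the cover is released upright near the middle of the mat, white, yellow and red each stood about a second under the probe tip (within about 1 mm by camera), red is still there, and the arm is clear.

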